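# Bring the raking lamp out one hole over the engraved plaque

### The arm

A 6-joint arm with a two-finger parallel gripper is mounted at the origin on the work surface. World frame = base frame: x ahead of the robot, y to its left, z up, the work surface at z = 0. Lengths are in m, angles in rad, forces in N, time in s.
With the tool pointing down it reaches from about 0.35 to 0.775 m from the base axis. Payload 5.5 kg.
Tool frame: the origin (TCP) lies between the finger pads; the fingertips stand 22 mm ahead of it and the grasp point (between the pads) lies 3 mm ahead of it; z points along the fingers, y is the line along which they close (so a half turn about z gives the same grasp; the last joint's range is limited). The gripper opens to 85 mm and grips with 20 to 120 N. Pads are 22 mm wide; open, the fingers measure 114 mm over their backs; the gripper's body (76 mm by 85 mm) begins 54 mm behind the grasp point. The pads swing forward as they close: fully open they stand 13 mm farther back than shut.
Start: joints at [1.06, 0.313, 0.046, 1.304, 0, 1.431], TCP at [0.208, 0.536, 0.253] pointing down, gripper open.
Joint ranges: [-2.76, 2.76], [-0.86, 1.69], [-1.03, 1.26], [-2.2, 2.34], [-1.47, 1.5], [-3.14, 3.14]. Speed limits (rad/s): [2.57, 2.57, 3.14, 3.14, 3.14, 3.14].

### API

Orientations are given as a unit quaternion [w, x, y, z].
In Python, from workcell import env gives the robot as it stands.
- The arm moves only by the tool nudge_tcp, called as a command line: name --argument value ..., lists and objects as JSON in quotes. Schema: {"type":"object","properties":{"motion":{"type":"string"},"finger_gap":{"type":"number"},"force":{"type":"number"},"only":{"type":"string"},"quiet":{"type":"boolean"},"lines":{"type":"string"}},"required":["motion"],"additionalProperties":false}. motion is a string of 1 to 8 rows, parted by semicolons, with the numbers parted by commas; each row has 6 numbers: dx, dy, dz in fractions of the full range, 1 being 800 mm, then a rotation vector rx, ry, rz in shares of 2 rad (1.0 is 2 rad); each row is the pose to reach, as a shift and turn from the pose commanded when the call began, along the tool's axes at that moment; what a row does not reach only later rows make up. A row lasts 1/8 s, in which the tool goes at most 0.0625 m and 0.188 rad, less where a joint would pass 70% of its speed; a pose out of reach is approached as far as the arm can. finger_gap is the finger opening in m, set as the call begins (left out keeps the last). The fingers move at their own pace and stop on an object; force is the grip in N (left out, the last holds). Time passes only in rows, so rows that do not move let the fingers close. The tool returns the time, the measured TCP pose, the force, the opening and the grip force at its end. only (a regular expression) keeps the lines of the reply that match it, lines (a string "A,B") keeps lines A to B, and quiet returns only ok. Input that does not fit is refused with a message, and nothing moves.
- env.get_state(): the state, without advancing time (a new reading comes with each control period).
- env.read_camera(name): name is "scene" or "top" or "wrist"; returns a dict with "image" (420x560x3 uint8, red, green, blue), "K" (3x3 intrinsics, pixels), "R" (3x3) and "t" (3): a world point X has camera coordinates R X + t. Camera axes: x right, y down, z forward; pixel columns grow to the right and rows downward; lengths in m; the calibration is good to about 2 mm. A picture is of the moment at which its call begins. There is no depth.
- env.hand_in(): hands the job in; it is judged then, once.
The state is a dict: "clock": time; "joint_pos": joint angles; "qvel": joint speeds; "tau": joint torques, N m; "tcp_pos": TCP position; "orientation": TCP orientation; "wrist_force": force on the tool from outside, world axes, zero at the start; "ft_torque": the same for the moment, N m; "finger_gap": finger opening in m; "grip_force": force on a finger pad.
Only numpy, scipy, OpenCV 4.12 (cv2) and the standard library are available. Lean on these libraries where they do the work, as an engineer would, in place of code of your own. Each camera call takes 0.05 s, during which the arm holds its last target. There are 200 camera calls.

### The job

Light the plaque for engraving: first slide the fader on the dimmer box along to the yellow preset pointer and let go of it, then pull up the red plunger knob on the lamp boom, slide the lamp section outwards (away from its base) to the very next hole and let the pin drop fully home in it. Finish while still holding the knob between the fingers with the pin home, so that I can tighten the clamp screw. Do not disturb the other things on the bench.

Things in the scene. Friction and masses are not known exactly. Their poses are not given: they have to be found in the camera images.
- boom: lamp boom: a black cast base plate 150 x 120 x 14 mm, fixed to the bench, a black post and, level at 105 mm height, a fixed steel square tube (26 mm) that runs 285 mm from the post in the direction of the body's own -y. Its top face has 10 mm deep, 11 mm wide round lock holes every 40 mm. Origin: on the bench under the root of the tube; z up; the tube's axis is the line x = 0.
- lamp_section (a joint): how far the lamp section is out, m, along the boom's own -y: an aluminium square tube (33 mm, 245 mm long, top 121.5 mm above the bench) that slides over the fixed tube with 2.5 N of friction and carries a black LED bar lamp (200 mm across) at its outer end. 0 = the hole where the pin now sits; +0.04 = the next hole outwards; range -0.04 to +0.08.
- plunger (a joint): height of the spring plunger, m: 0 = pin fully home in a hole, about 0.010 = pin tip riding on the tube between holes, 0.018 = pulled right up. The pin (8.6 mm, round tip) locks the section until it is pulled up 10 mm or more. The spring pushes it down with 3 N at 0 and 6.6 N at the top; let down over a hole it drops home by itself, with about 1 mm of play either way.
- knob: red round knob of the plunger, 25 mm across, 34 mm tall, upright on top of the lamp section. Origin: centre of its underside, 135 mm above the bench and, at the start, 120 mm from the boom's origin along the boom's -y. It moves with section and plunger. Below it: a 20 mm steel boss 7 mm high on a 30 mm foot, then the section's top face. Nothing else stands beside it within 80 mm at its height.
- knob_mid (a point): centre of the red knob, 17 mm above its underside; 152 mm above the bench while the pin is home.
- lamp_head (a point): point at the LED bar lamp at the outer end of the lamp section, 252 mm beyond the knob, 105 mm above the bench.
- dimmer: black dimmer box with an aluminium face, 85 x 165 mm, 34 mm high, fixed to the bench. Origin: centre of its underside. The fader's track runs along its own y in the middle of the face (x = 0), from y = -40 mm to +40 mm.
- fader (a joint): position of the fader, m, 0 to 0.08, growing along the dimmer's own +y; friction 1.5 N, it stays where it is left.
- fader_top (a point): top centre of the fader cap: a black cap with a white centre line, 24 mm across the track, 16 mm along it, from 4 to 30 mm above the box's face (top 64 mm above the bench).
- preset_tab: yellow preset pointer clipped to the edge of the dimmer's face, 4 mm high, fixed. Origin: at its tip side, 31.5 mm to the side of the track (dimmer's +x). The fader is right when its white centre line is level with it, that is, at the same place along the dimmer's y.
- plaque: brown board 220 x 170 x 14 mm with a slate plaque on it, 20 mm high in all, lying just beyond the lamp; origin under its centre. Leave alone.
- bur_stand: white round bur stand, 84 mm across, 80 mm high; origin under its centre. Leave alone.
- wax_jar: amber wax jar with a steel lid, 60 mm across, 60 mm high; origin under its centre. Leave alone.
- oil_bottle: small white bottle with a red cap, 44 mm across, 100 mm high; origin under its centre. Leave alone.
- brush: brush 180 mm long lying on the bench; origin under its middle. Leave alone.
- handpiece: blue engraving handpiece, 165 mm long, 22 mm thick, lying on the bench; origin under its middle. Leave alone.
- steel_block: steel bench block 60 x 60 x 30 mm; origin under its centre. Leave alone.

How it is judged:
On the way, in this order (a step that is already met when the one before it is completed fails the run):
1. the fader stands at the yellow pointer and is let go (y of fader_top in the frame of preset_tab between -0.004 and 0.004 m and contact force between the fingers and dimmer below 0.3 N), for 0.2 s.
2. the plunger is pulled clear of its hole (value of joint plunger above 0.0085 m), for 0.1 s.
3. the section is at the next hole with the pin home (value of joint lamp_section between 0.0375 and 0.0425 m and value of joint plunger below 0.002 m), for 0.2 s.
At the end, for the whole second after the job is handed in: Fader within 4 mm of the yellow pointer along its track; lamp section 40 mm out (within 2.5 mm) with the pin home (plunger within 2 mm of its lowest); the fingers hold the knob between them (contact over 3 N, point between the pads within 32 mm of the knob's centre) (all of step 3 and y of fader_top in the frame of preset_tab between -0.004 and 0.004 m and contact force between the fingers and knob above 3 N and distance between the grasp point and knob_mid below 0.032 m); the arm keeps its last pose, push and grip.
It fails at once if a bystander on the bench is disturbed (moved more than 20 mm) (distance of any of plaque, bur_stand, wax_jar, oil_bottle, brush, handpiece, steel_block from where it was at the start of the episode above 0.02 m).
It also fails if it takes over 43 s, if anything falls off the work surface, if the arm or the gripper's body presses on something with over 40 N, if the wrist force passes 120 N, or if a joint passes its speed limit or range.

## Working session

There is one attempt and no reset: what is moved stays moved. The work goes in short steps, Python scripts to look and compute and a tool call to move; the robot and the scene stay as the last step left them, time stands still between calls to the robot, and variables do not carry over. Pictures are saved under pics/ and viewed, at most 10 in all, crops included, and the job is handed in when it is done.

```bash
ls; mkdir -p pics
```

Run:
```python
from workcell import env
import cv2,numpy as np
for n in("top","scene"):
    c=env.read_camera(n); cv2.imwrite(f"pics/{n}0.png",c["image"][...,::-1]); np.savez(f"{n}0.npz",**c)
    print(n,c["K"].round(1).tolist(),c["R"].round(4).tolist(),c["t"].round(4).tolist())
s=env.get_state();print({k:np.round(v,3).tolist() for k,v in s.items()})
```

```text
pics
workcell.py
top [[398.4, 0.0, 291.6], [0.0, 398.4, 209.7], [0.0, 0.0, 1.0]] [[0.0014, -0.9996, 0.0286], [-0.9929, -0.0048, -0.1186], [0.1187, -0.0282, -0.9925]] [-0.0246, 0.5817, 0.9013]
scene [[447.3, 0.0, 272.3], [0.0, 447.3, 209.0], [0.0, 0.0, 1.0]] [[0.7644, 0.6447, -0.0077], [0.5503, -0.6586, -0.5133], [-0.336, 0.3881, -0.8582]] [-0.4399, -0.2742, 1.4555]
{'clock': 0.1, 'joint_pos': [1.06, 0.314, 0.045, 1.304, 0.0, 1.431], 'qvel': [-0.001, -0.002, 0.002, 0.002, -0.0, -0.001], 'tau': [0.003, -48.173, 29.924, 0.013, -0.0, 0.0], 'tcp_pos': [0.208, 0.536, 0.253], 'orientation': [-0.0, 0.184, 0.983, -0.001], 'wrist_force': [0.33, 0.804, -0.05], 'ft_torque': [0.009, 0.076, -0.034], 'grip_force': 0.0, 'finger_gap': 0.085}
```

View pics/top0.png

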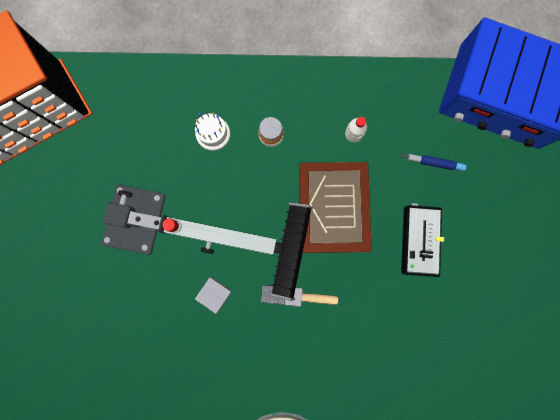

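View pics/scene0.png

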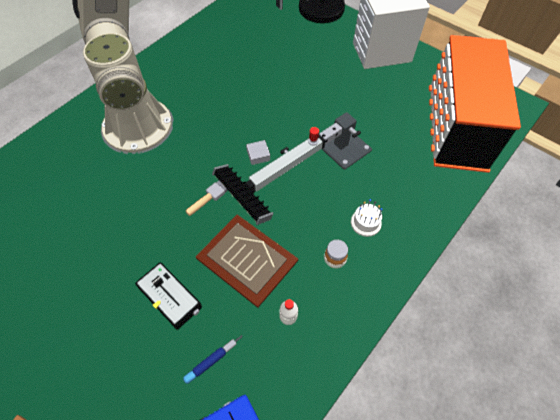

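The top view shows the knob near (169,226), the tube running right to the lamp at about (290,250), and the dimmer at about (422,240), with the fader near (427,254) and the yellow tab near (439,239). I'll enlarge both.

Run:
```python
import cv2,numpy as np
a=cv2.imread("pics/top0.png");b=cv2.imread("pics/scene0.png")
f=lambda im,u,v,w,h:cv2.resize(im[v:v+h,u:u+w],None,fx=6,fy=6,interpolation=cv2.INTER_CUBIC)
# top: dimmer (395..450,200..280) & knob(95..195,180..260)->66
A=np.hstack([f(a,395,200,55,85),f(b,130,255,76,85)]) # 6x
cv2.imwrite("pics/c1.png",A); print(A.shape)
B=np.hstack([f(a,100,180,90,80),f(b,300,105,43,80)]);cv2.imwrite("pics/c2.png",B);print(B.shape)
```

```text
(510, 786, 3)
(480, 798, 3)
```

View pics/c1.png

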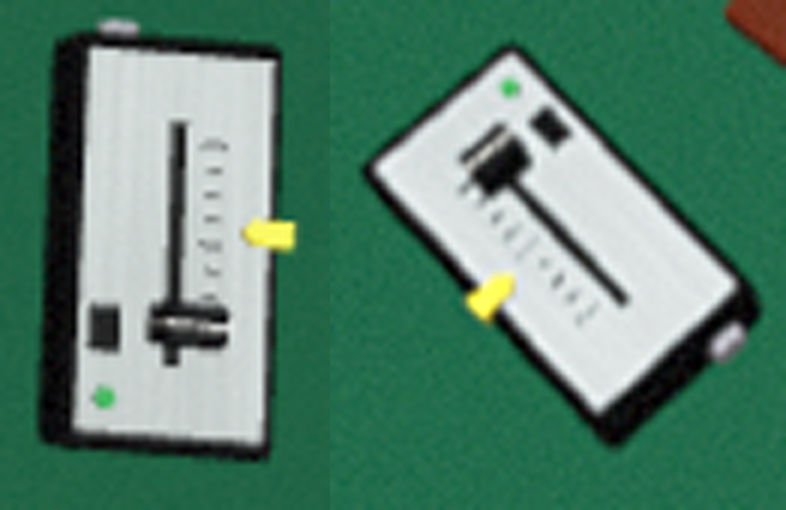

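View pics/c2.png

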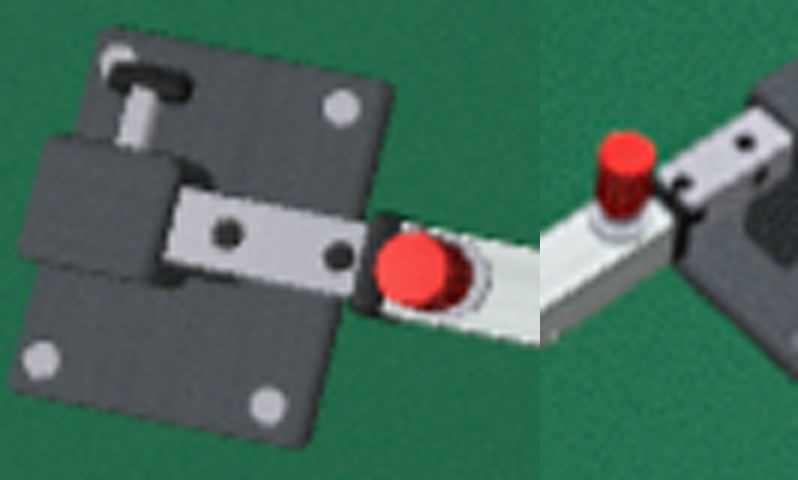

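Create h.py:
```python
import numpy as np
C={n:dict(np.load(f"{n}0.npz")) for n in("top","scene")}
def ray(n,uv,z,c=None):
    c=c or C[n]; d=c["R"].T@np.linalg.solve(c["K"],[*uv,1.]); o=-c["R"].T@c["t"]
    return o+d*(z-o[2])/d[2]
def two(uvt,uvs):
    A=[];b=[]
    for n,uv in(("top",uvt),("scene",uvs)):
        c=C[n];d=c["R"].T@np.linalg.solve(c["K"],[*uv,1.]);d/=np.linalg.norm(d);o=-c["R"].T@c["t"]
        P=np.eye(3)-np.outer(d,d);A.append(P);b.append(P@o)
    return np.linalg.lstsq(np.vstack(A),np.hstack(b),rcond=None)[0]
```

Run:
```python
from h import *
np.set_printoptions(precision=4,suppress=True)
t1=lambda x,y:(395+x/6-.42,200+y/6-.42); s1=lambda x,y:(130+(x-330)/6-.42,255+y/6-.42)
t2=lambda x,y:(100+x/6-.42,180+y/6-.42); s2=lambda x,y:(300+(x-540)/6-.42,105+y/6-.42)
print("track",ray("top",t1(180,122),.034),ray("top",t1(172,362),.034), ray("scene",s1(627,302),.034))
print("tab",ray("top",t1(245,233),.036),ray("scene",s1(515,280),.036),two(t1(245,233),s1(515,280)))
print("face",[ray("top",t1(*p),.034) for p in((90,45),(278,55),(268,440),(73,435))])
print("fader",ray("top",t1(191,325),.064),ray("scene",s1(485,143),.064),two(t1(191,325),s1(485,143)))
print("knobtop",ray("top",t2(412,270),.169),ray("scene",s2(627,152),.169),two(t2(412,270),s2(627,152)))
print("holes",ray("top",t2(228,233),.118),ray("top",t2(340,257),.118))
print("tube end",ray("top",(277,245),.1215),"lamp ends",ray("top",(299,206),.12),ray("top",(285,296),.12))
```

```text
track [ 0.559  -0.3379  0.034 ] [ 0.465  -0.3311  0.034 ] [ 0.5581 -0.3373  0.034 ]
tab [ 0.5152 -0.3612  0.036 ] [ 0.5164 -0.3609  0.036 ] [ 0.5156 -0.3611  0.0351]
face [array([ 0.5895, -0.3031,  0.034 ]), array([ 0.5858, -0.3781,  0.034 ]), array([ 0.435 , -0.3676,  0.034 ]), array([ 0.4369, -0.2912,  0.034 ])]
fader [ 0.4791 -0.3281  0.064 ] [ 0.4751 -0.3314  0.064 ] [ 0.4774 -0.3298  0.0645]
knobtop [0.5348 0.2258 0.169 ] [0.5351 0.2262 0.169 ] [0.5349 0.2261 0.1688]
holes [0.5517 0.3048 0.118 ] [0.5434 0.2654 0.118 ]
tube end [0.4964 0.0103 0.1215] lamp ends [ 0.5796 -0.0362  0.12  ] [ 0.3907 -0.0069  0.12  ]
```

Add to h.py:
```python
from scipy.spatial.transform import Rotation as Ro
def delta(pos,yang):
    """tool-frame shift/turn to TCP pos, pointing down, closing line (tool y) at world angle yang deg"""
    from workcell import env
    s=env.get_state(); w,x,y,z=s["orientation"]; R=Ro.from_quat([x,y,z,w])
    a=np.radians(yang); Y=np.array([np.cos(a),np.sin(a),0]); Z=np.array([0,0,-1.]); 
    T=Ro.from_matrix(np.column_stack([np.cross(Y,Z),Y,Z]))
    print("shift",R.inv().apply(np.array(pos)-s["tcp_pos"]).round(4),"rot",(R.inv()*T).as_rotvec().round(3),
      "| tcp",s["tcp_pos"].round(4),"F",s["wrist_force"].round(1),"gap",round(float(s["finger_gap"]),4),"q",s["joint_pos"].round(2),"t",s["clock"])
```

Run:
```python
from h import *
delta([.45,.15,.25],-4.2)
delta([.4772,-.332,.13],-4.2)
```

```text
shift [-0.3651 -0.2717  0.0029] rot [-1.000e-03  1.000e-03  1.273e+00] | tcp [0.2082 0.5356 0.2525] F [ 0.3  0.8 -0. ] gap 0.0854 q [1.06 0.31 0.05 1.3  0.   1.43] t 0.1
shift [-0.5652 -0.7109  0.1235] rot [-1.000e-03  1.000e-03  1.273e+00] | tcp [0.2082 0.5356 0.2525] F [ 0.3  0.8 -0. ] gap 0.0854 q [1.06 0.31 0.05 1.3  0.   1.43] t 0.1
```

Careful with the scale: shifts go in shares of 800 mm and turns go in shares of 2 rad. That gives: -0.365 m is -0.4563, -0.272 m is -0.34, 1.273 rad is 0.6365.

nudge_tcp --motion "-0.0575,-0.0425,0,0,0,0.08;-0.115,-0.085,0,0,0,0.16;-0.1725,-0.1275,0,0,0,0.24;-0.23,-0.17,0,0,0,0.32;-0.2875,-0.2125,0,0,0,0.4;-0.345,-0.255,0,0,0,0.48;-0.4,-0.2975,0,0,0,0.56;-0.4563,-0.34,0,0,0,0.6365" --finger_gap 0.05

```text
clock: 1.1
tcp_pos: [0.4505, 0.1485, 0.2531]
orientation: [-0.0, 0.734, 0.679, -0.0]
wrist_force: [0.8, 0.6, -0.1]
finger_gap: 0.05
grip_force: 0.0
```

Run:
```python
from h import *
delta([.4772,-.332,.13],-4.2)
```

```text
shift [-0.4769  0.0642  0.123 ] rot [-0.    -0.    -0.005] | tcp [0.4505 0.1485 0.2531] F [ 0.8  0.6 -0.1] gap 0.05 q [ 0.15  0.12 -0.2   1.25  0.    1.8 ] t 1.1
```

Converted, -0.477 m is -0.5963, -0.12 m is -0.15.

nudge_tcp --motion "-0.075,0.01,0,0,0,0;-0.15,0.02,0,0,0,0;-0.225,0.03,0,0,0,0;-0.3,0.04,0,0,0,0;-0.375,0.05,0.025,0,0,0;-0.45,0.06,0.05,0,0,0;-0.525,0.07,0.075,0,0,0;-0.5963,0.08,0.1,0,0,0"

```text
clock: 2.1
tcp_pos: [0.4786, -0.3301, 0.173]
orientation: [-0.0, 0.733, 0.681, 0.0]
wrist_force: [1.3, -0.4, -0.6]
finger_gap: 0.0501
grip_force: 0.0
```

nudge_tcp --motion "0,0,0.0538,0,0,0;0,0,0.0538,0,0,0;0,0,0.0538,0,0,0"

```text
clock: 2.48
tcp_pos: [0.4791, -0.3277, 0.1318]
orientation: [-0.0, 0.732, 0.681, 0.0]
wrist_force: [-0.6, 0.2, 0.3]
finger_gap: 0.0503
grip_force: 0.0
```

Run:
```python
from h import *
from workcell import env
import cv2
delta([.4772,-.332,.068],-4.2)
c=env.read_camera("wrist");im=c["image"][...,::-1].copy()
for p in((.4772,-.332,.064),(.5157,-.361,.036)):
    q=c["K"]@(c["R"]@np.array(p)+c["t"]);print(p,(q[:2]/q[2]).round(1))
cv2.imwrite("pics/w1.png",im); np.savez("w1.npz",**c)
```

```text
shift [-0.0045 -0.0015  0.0638] rot [-0.    -0.     0.001] | tcp [ 0.4791 -0.3277  0.1318] F [-0.6  0.2  0.3] gap 0.0503 q [-0.74  0.39 -0.15  1.03  0.    0.9 ] t 2.475
(0.4772, -0.332, 0.064) [278.6 246.7]
(0.5157, -0.361, 0.036) [333.2 265.4]
```

View pics/w1.png

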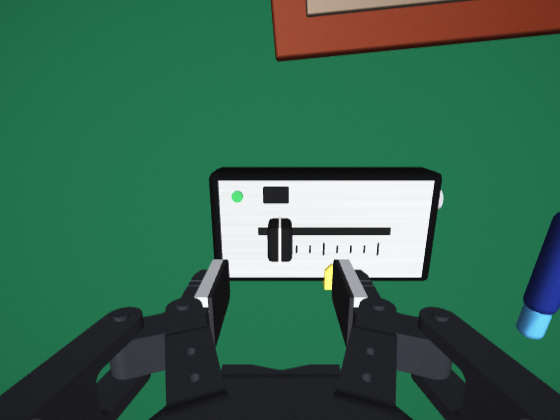

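Run:
```python
from h import *
np.set_printoptions(precision=4,suppress=True)
c=dict(np.load("w1.npz"))
F=ray(0,(280.5,240.5),.064,c);T=ray(0,(331,265),.036,c);a=ray(0,(258,231),.034,c);b=ray(0,(391,231.5),.034,c)
d=(b-a)/np.linalg.norm(b-a);print(F,T,a,b,np.degrees(np.arctan2(d[1],d[0])),"travel",(T-F)@d)
import cv2;im=c["image"][...,::-1][200:300,210:350];cv2.imwrite("pics/w1c.png",cv2.resize(im,None,fx=5.5,fy=5.5,interpolation=cv2.INTER_CUBIC))
```

```text
[ 0.4787 -0.3279  0.064 ] [ 0.5141 -0.3606  0.036 ] [ 0.4622 -0.3308  0.034 ] [ 0.5586 -0.3381  0.034 ] -4.335147252461078 travel 0.037709813477164136
```

View pics/w1c.png

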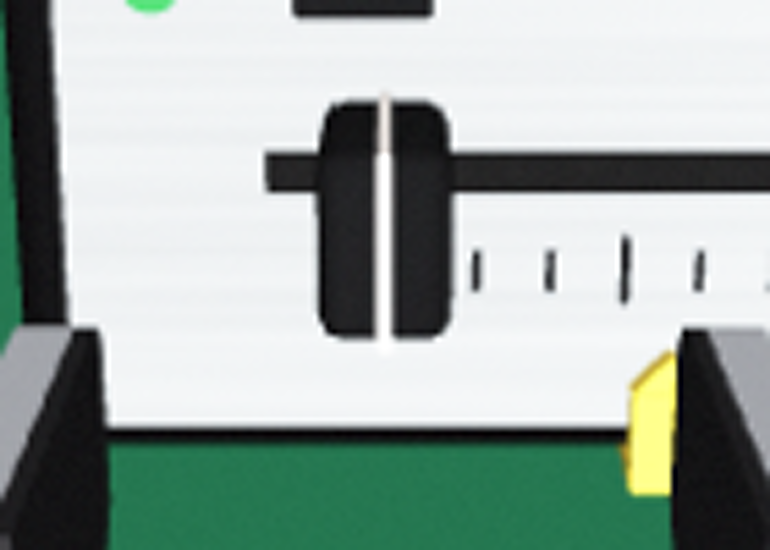

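The white centre line is at about (280,244), in line with the closing axis. I'll descend and grip.

Converted, 0.063 m is 0.0788, 0.05 m is 0.0625.

nudge_tcp --motion "-0.0025,-0.0006,0.0375,0,0,0;-0.0025,-0.0006,0.0625,0,0,0;-0.0025,-0.0006,0.0788,0,0,0;-0.0025,-0.0006,0.0788,0,0,0"

```text
clock: 3.02
tcp_pos: [0.4785, -0.3297, 0.0684]
orientation: [0.0, 0.732, 0.681, 0.0]
wrist_force: [0.3, -0.1, 0.5]
finger_gap: 0.05
grip_force: 0.0
```

nudge_tcp --motion "0,0,0,0,0,0;0,0,0,0,0,0;0,0,0,0,0,0;0,0,0,0,0,0" --finger_gap 0.0 --force 20

```text
clock: 3.52
tcp_pos: [0.4789, -0.3306, 0.0691]
orientation: [0.001, 0.732, 0.681, 0.0]
wrist_force: [0.0, 1.9, 6.1]
finger_gap: 0.0156
grip_force: 22.9
```

Run:
```python
from h import *
delta([.5175,-.3335,.068],-4.2)
```

```text
shift [-0.0001  0.0387  0.0012] rot [0.002 0.001 0.   ] | tcp [ 0.4789 -0.3306  0.0691] F [0.  1.9 6.1] gap 0.0156 q [-0.74  0.44 -0.24  0.89  0.    0.9 ] t 3.525
```

Converted, 0.039 m is 0.0488, 0.03 m is 0.0375.

nudge_tcp --motion "0,0.0125,0,0,0,0;0,0.025,0,0,0,0;0,0.0375,0,0,0,0;0,0.0488,0,0,0,0;0,0.0488,0,0,0,0;0,0.0488,0,0,0,0"

```text
clock: 4.28
tcp_pos: [0.5185, -0.3334, 0.0692]
orientation: [0.001, 0.732, 0.681, 0.001]
wrist_force: [2.2, 0.8, 5.7]
finger_gap: 0.015
grip_force: 22.9
```

nudge_tcp --motion "0,0,0,0,0,0;0,0,0,0,0,0;0,0,-0.0375,0,0,0;0,0,-0.1,0,0,0;0,0,-0.1625,0,0,0;0,0,-0.1625,0,0,0" --finger_gap 0.05

```text
clock: 5.03
tcp_pos: [0.519, -0.3346, 0.2027]
orientation: [0.004, 0.732, 0.681, 0.0]
wrist_force: [0.3, 0.6, -0.0]
finger_gap: 0.0502
grip_force: 0.0
```

Run:
```python
from h import *
from workcell import env
import cv2
delta([.5175,-.335,.068],-4.2)
for n in("top","wrist"):
    c=env.read_camera(n);cv2.imwrite(f"pics/{n}2.png",c["image"][...,::-1]); np.savez(f"{n}2.npz",**c)
a=cv2.imread("pics/wrist2.png")[190:290,200:380]
cv2.imwrite("pics/c3.png",cv2.resize(a,None,fx=4.4,fy=4.4,interpolation=cv2.INTER_CUBIC))
```

```text
shift [ 0.0002 -0.0023  0.1347] rot [0.007 0.005 0.   ] | tcp [ 0.519  -0.3346  0.2027] F [ 0.3  0.6 -0. ] gap 0.0502 q [-0.7   0.41  0.06  1.21 -0.    0.94] t 5.025
```

View pics/c3.png

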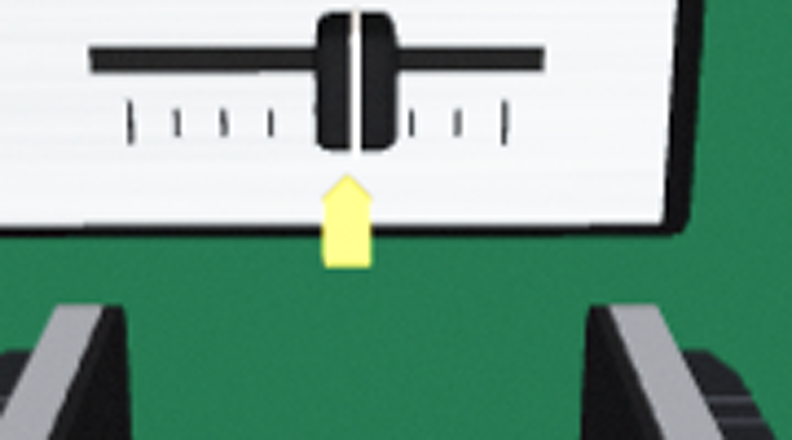

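Run:
```python
from h import *
c=dict(np.load("wrist2.npz"));f=lambda x,y:(200+x/4.4-.39,190+y/4.4-.39)
d=np.array([np.cos(np.radians(-4.2)),np.sin(np.radians(-4.2)),0])
L=ray(0,f(356.5,145),.064,c);T=ray(0,f(347.5,176),.038,c);B=ray(0,f(347,266),.034,c);print(L,T,B,(T-L)@d,(B-L)@d)
a=ray(0,f(90,59),.034,c);b=ray(0,f(545,58),.034,c);print(a,b,(a+b)/2)
```

```text
[ 0.5175463  -0.34406407  0.064     ] [ 0.51466999 -0.35911756  0.038     ] [ 0.51290863 -0.38139382  0.034     ] -0.0017660895449234425 -0.001891252250267674
[ 0.46233032 -0.33049762  0.034     ] [ 0.55809353 -0.33730959  0.034     ] [ 0.51021193 -0.3339036   0.034     ]
```

The yellow tip is at crop (347,176) and the white line at (356,145). That puts the fader within about 2 mm of the pointer, inside the 4 mm tolerance. Next is the knob.

Run:
```python
from h import *
delta([.535,.226,.24],-11)
```

```text
shift [ 0.5589 -0.023  -0.0421] rot [0.    0.    0.119] | tcp [ 0.5171 -0.3331  0.198 ] F [-1.2 -0.2 -1. ] gap 0.05 q [-0.7   0.41  0.05  1.21  0.    0.94] t 5.125
```

Converted, 0.45 m is 0.5625, 0.41 m is 0.5125, 0.119 rad is 0.0595.

nudge_tcp --motion "0.0625,-0.0025,-0.0438,0,0,0;0.1375,-0.005,-0.0525,0,0,0.01;0.2125,-0.0088,-0.0525,0,0,0.02;0.2875,-0.0113,-0.0525,0,0,0.03;0.3625,-0.015,-0.0525,0,0,0.04;0.4375,-0.0175,-0.0525,0,0,0.05;0.5125,-0.0213,-0.0525,0,0,0.0595;0.5625,-0.0238,-0.0525,0,0,0.0595" --finger_gap 0.06

```text
clock: 6.12
tcp_pos: [0.5295, 0.1196, 0.2377]
orientation: [-0.001, 0.771, 0.637, -0.002]
wrist_force: [0.3, -0.0, 0.1]
finger_gap: 0.0602
grip_force: 0.0
```

Run:
```python
from h import *
from workcell import env
import cv2
c=env.read_camera("wrist");cv2.imwrite("pics/wrist3.png",c["image"][...,::-1]); np.savez("wrist3.npz",**c)
delta([.535,.226,.21],-11)
```

```text
shift [ 0.1021 -0.0135  0.028 ] rot [-0.004 -0.002  0.005] | tcp [0.5293 0.1231 0.2377] F [-0.1  3.1  0.5] gap 0.06 q [ 0.08  0.26 -0.06  1.25  0.    1.84] t 6.175
```

View pics/wrist3.png

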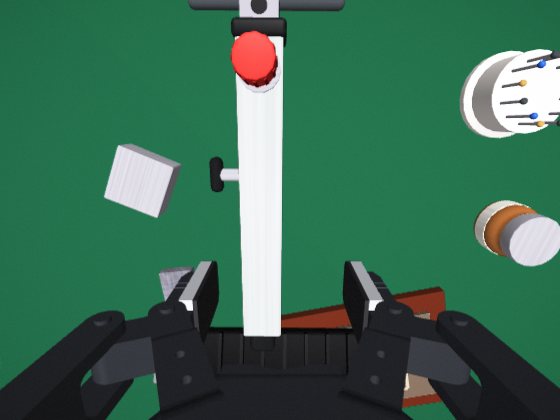

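Run:
```python
from h import *
c=dict(np.load("wrist3.npz"))
print(ray(0,(255,58),.169,c)); a=ray(0,(259.5,75),.1215,c);b=ray(0,(262.5,335),.1215,c);d=b-a
print(a,b,np.degrees(np.arctan2(d[1],d[0])))
```

```text
[0.53508841 0.22512446 0.169     ]
[0.53395474 0.22312442 0.1215    ] [0.49333924 0.01786603 0.1215    ] -101.19281418569753
```

Converted, 0.102 m is 0.1275, 0.083 m is 0.1038, 0.007 rad is 0.0035.

nudge_tcp --motion "0.075,-0.01,0,-0.002,-0.001,0.0035;0.1275,-0.0169,0,-0.002,-0.001,0.0035;0.1275,-0.0169,0.025,-0.002,-0.001,0.0035;0.1275,-0.0169,0.0563,-0.002,-0.001,0.0035;0.1275,-0.0169,0.0875,-0.002,-0.001,0.0035;0.1275,-0.0169,0.1038,-0.002,-0.001,0.0035;0.1275,-0.0169,0.1038,-0.002,-0.001,0.0035;0.1275,-0.0169,0.1038,-0.002,-0.001,0.0035"

```text
clock: 7.18
tcp_pos: [0.5376, 0.2199, 0.1575]
orientation: [0.002, 0.774, 0.633, 0.001]
wrist_force: [-0.2, -0.2, 0.0]
finger_gap: 0.0603
grip_force: 0.0
```

Run:
```python
from h import *
delta([.535,.2257,.155],-11.2)
```

```text
shift [ 0.0052 -0.0037  0.0025] rot [ 0.005  0.002 -0.004] | tcp [0.5376 0.2199 0.1575] F [-0.2 -0.2  0. ] gap 0.0603 q [ 0.25  0.37 -0.12  1.08 -0.    2.02] t 7.175
```

Converted, 0.005 m is 0.0063, -0.003 m is -0.0038.

nudge_tcp --motion "0.0063,-0.0038,0.0025,0,0,0;0.0063,-0.0038,0.0025,0,0,0"

```text
clock: 7.42
tcp_pos: [0.5354, 0.2259, 0.1556]
orientation: [0.002, 0.774, 0.634, 0.001]
wrist_force: [-0.0, 0.3, 1.1]
finger_gap: 0.0599
grip_force: 0.0
```

nudge_tcp --motion "0,0,0,0,0,0;0,0,0,0,0,0;0,0,0,0,0,0;0,0,0,0,0,0" --finger_gap 0 --force 45

```text
clock: 7.92
tcp_pos: [0.5345, 0.2257, 0.1554]
orientation: [0.002, 0.774, 0.633, 0.0]
wrist_force: [-5.0, 1.5, 5.9]
finger_gap: 0.0241
grip_force: 44.4
```

Run:
```python
from h import *
delta([.535,.2257,.155],-11.2)
```

```text
shift [0.0001 0.0004 0.0005] rot [ 0.003  0.002 -0.003] | tcp [0.5345 0.2257 0.1554] F [-5.   1.5  5.9] gap 0.0241 q [ 0.26  0.37 -0.12  1.08 -0.    2.03] t 7.925
```

Converted, -0.014 m is -0.0175, -0.01 m is -0.0125.

nudge_tcp --motion "0,0,-0.0063,0,0,0;0,0,-0.0125,0,0,0;0,0,-0.0175,0,0,0;0,0,-0.0175,0,0,0;0,0,-0.0175,0,0,0"

```text
clock: 8.55
tcp_pos: [0.5345, 0.2255, 0.1684]
orientation: [0.002, 0.774, 0.633, -0.0]
wrist_force: [-3.9, 3.6, -5.9]
finger_gap: 0.0239
grip_force: 44.4
```

Run:
```python
from h import *
delta([.535,.2257,.169],-11.2)
```

```text
shift [ 0.0002  0.0004 -0.0006] rot [ 0.002  0.002 -0.003] | tcp [0.5345 0.2255 0.1684] F [-3.9  3.6 -5.9] gap 0.0239 q [ 0.26  0.36 -0.1   1.11 -0.    2.03] t 8.55
```

Converted, -0.04 m is -0.05, -0.032 m is -0.04.

nudge_tcp --motion "-0.01,0,0,0,0,0;-0.02,0,0,0,0,0;-0.03,0,0,0,0,0;-0.04,0,0,0,0,0;-0.05,0,0,0,0,0;-0.05,0,0,0,0,0;-0.05,0,0,0,0,0"

```text
clock: 9.43
tcp_pos: [0.5265, 0.1854, 0.1686]
orientation: [0.002, 0.774, 0.633, -0.001]
wrist_force: [-4.8, -0.6, -5.3]
finger_gap: 0.0241
grip_force: 44.5
```

Run:
```python
from h import *
delta([.5345-.04*.194,.2255-.04*.981,.168],-11.2)
```

```text
shift [0.0009 0.0001 0.0006] rot [ 0.002  0.004 -0.004] | tcp [0.5265 0.1854 0.1686] F [-4.8 -0.6 -5.3] gap 0.0241 q [ 0.2   0.32 -0.16  1.09 -0.    1.97] t 9.425
```

nudge_tcp --motion "0.0006,0,0.0063,0,0,0;0.0006,0,0.0113,0,0,0;0.0006,0,0.015,0,0,0;0.0006,0,0.0175,0,0,0;0.0006,0,0.0175,0,0,0;0.0006,0,0.0175,0,0,0"

```text
clock: 10.18
tcp_pos: [0.5267, 0.1864, 0.1555]
orientation: [0.002, 0.774, 0.633, -0.0]
wrist_force: [-7.3, -0.8, -0.6]
finger_gap: 0.0235
grip_force: 45.3
```

Run:
```python
from h import *
delta([.5345-.04*.194,.2255-.04*.981,.1554],-11.2)
from workcell import env
import cv2
c=env.read_camera("scene");a=c["image"][...,::-1][100:220,200:380];np.savez("scene4.npz",**c)
cv2.imwrite("pics/c4.png",cv2.resize(a,None,fx=4.4,fy=4.4,interpolation=cv2.INTER_CUBIC))
```

```text
shift [-0.0001  0.      0.0001] rot [ 0.003  0.003 -0.004] | tcp [0.5267 0.1864 0.1555] F [-7.3 -0.8 -0.6] gap 0.0235 q [ 0.2   0.33 -0.18  1.06 -0.    1.97] t 10.175
```

View pics/c4.png

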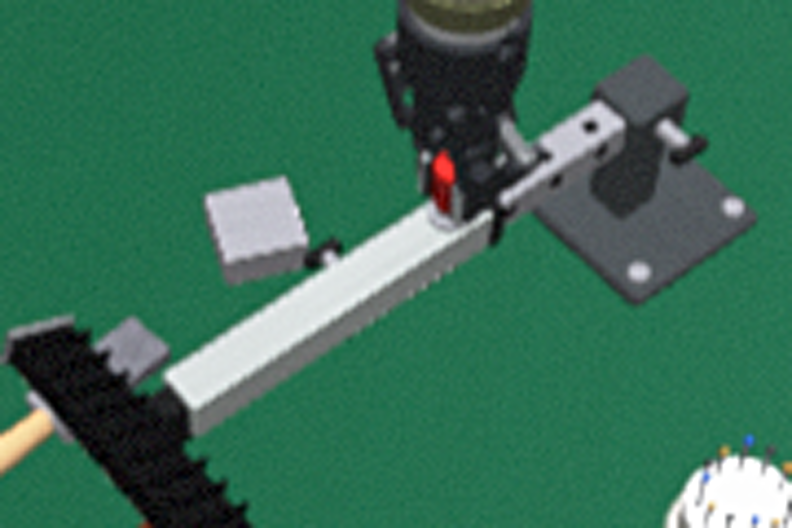

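The section is out one hole. I'll confirm the pin is home by pressing down slightly and checking that it locks sideways.

Converted, 0.0015 m is 0.0019, 0.001 m is 0.0013.

nudge_tcp --motion "0,0,0.0013,0,0,0;0,0,0.0019,0,0,0;0,0,0.0019,0,0,0"

```text
clock: 10.6
tcp_pos: [0.5269, 0.1867, 0.1554]
orientation: [0.002, 0.774, 0.633, 0.0]
wrist_force: [-8.8, -0.5, 7.7]
finger_gap: 0.0239
grip_force: 46.0
```

nudge_tcp --motion "-0.0025,0,0,0,0,0;-0.0038,0,0,0,0,0;-0.0038,0,0,0,0,0"

```text
clock: 10.98
tcp_pos: [0.5266, 0.185, 0.1555]
orientation: [0.001, 0.774, 0.634, 0.002]
wrist_force: [-8.9, 4.6, 6.2]
finger_gap: 0.0236
grip_force: 45.9
```

nudge_tcp --motion "0.0038,0,0,0,0,0;0.0075,0,0,0,0,0;0.0075,0,0,0,0,0"

```text
clock: 11.35
tcp_pos: [0.5272, 0.188, 0.1554]
orientation: [0.004, 0.774, 0.633, -0.001]
wrist_force: [-11.5, -6.5, 9.1]
finger_gap: 0.0237
grip_force: 46.3
```

nudge_tcp --motion "-0.0038,0,0,0,0,0;-0.0038,0,0,0,0,0;-0.0038,0,0,0,0,0"

```text
clock: 11.72
tcp_pos: [0.527, 0.1872, 0.1554]
orientation: [0.002, 0.774, 0.634, 0.001]
wrist_force: [-9.0, 1.9, 7.4]
finger_gap: 0.0238
grip_force: 45.9
```

```bash
python3 -c "
from workcell import env
print(env.hand_in())"
```

```text
the job is handed in; nothing more can be done
None
```

I slid the fader to within about 2 mm of the yellow pointer and let it go, moved the lamp section out one hole, and handed in at 11.7 s with the fingers still gripping the knob; a press down and a sideways nudge both showed the pin home, but the hand-in returned no verdict.

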